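# Lock off the slide trays' isolator

### The arm

A 6-joint arm with a two-finger parallel gripper is mounted at the origin on a cart in front of the work surface, level with it; the furniture and walls round the work are solid. World frame = base frame: x ahead of the robot, y to its left, z up, the work surface at z = 0. Lengths are in m, angles in degrees, forces in N, time in s.
With the tool pointing down it reaches from about 0.3 to 0.75 m from the base axis. Payload 8.5 kg.
Tool frame: the origin (TCP) lies on the centre line of the jaws, within the pads' length; the fingertips stand 19 mm ahead of it and the grasp point (between the pads) is the TCP; z points along the fingers, x is the direction in which the jaws open and shut, and the axes are right-handed (so a half turn about z gives the same grasp; the last joint's range is limited). The gripper opens to 85 mm and grips with 20 to 120 N. Pads are 22 mm wide; open, the fingers measure 114 mm over their backs; the gripper's body (76 mm by 85 mm) begins 54 mm behind the grasp point. The pads swing forward as they close: fully open they stand 13 mm farther back than shut.
Start: joints at [56.763, 21.807, 74.336, -0, 83.858, -12.336], TCP at [0.196, 0.514, 0.25] pointing down, gripper open.
Joint ranges: [-178.18, 178.18], [-50.72, 133.34], [12.68, 142.11], [-81.47, 261.47], [9.98, 163.14], [-165.26, 165.26]. Speed limits (degrees/s): [136.94, 136.94, 180, 180, 180, 180].

### API

Orientations are given as a 3x3 rotation matrix whose columns are the frame's x, y, z axes.
In Python, from rig import env, cams, order gives the robot as it stands.
- The arm moves only by the tool step_arm, never from a script. Its argument "steps" is a list of rows, each an object with "xyz": the shift along the tool's x, y, z normalised to -1 to 1, where 1 is 0.04 m, a list of three; "turn": the turn, a rotation vector about the tool's x, y, z normalised to -1 to 1, where 1 is 0.08 rad, a list of three; "gripper": the gripper command: -1 is shut, 1 is fully open, values between are in proportion. A call has 1 to 20 rows; each row shifts and turns the commanded pose from where the row before left it, along the tool's axes as they then stand; what a row does not reach is not made up. A row lasts 1/12 s, in which the tool goes at most 41.7 mm and 7.16 degrees, less where a joint would pass 70% of its speed; a pose out of reach is approached as far as the arm can. A call with a number of a shift or a turn outside -1 to 1 is refused whole. A call with a gripper value outside its range is refused whole. The fingers move at their own pace and stop on an object; "squeeze" is the grip in N (left out, the last holds). Time passes only in rows, so rows that do not move let the fingers close. It gives the time, the measured TCP pose, the force and the opening at its end, in the units of the state.
- env.observe(): the state, without advancing time (a new reading comes with each control period).
- cams.get_image(name): name is "scene" or "side" or "wrist"; returns (picture, depth): 420x560x3 uint8, red, green, blue; 420x560 float32, m along the optical axis (not along the pixel's ray), 0 where there is no reading.
- cams.camera_info(name): a dict with "fx", "fy", "cx", "cy" (pixels), "extrinsics" (4x4, takes a point from camera to world coordinates). Camera axes: x right, y down, z forward; pixel columns grow to the right and rows downward; lengths in m; the calibration is good to about 2 mm. A picture is of the moment at which its call begins: read the wrist's pose just before it. camera_info takes no time and is no camera call; for the wrist camera it gives the pose at the moment of the call.
- order.close_job(): hands the job in, once; it reports no verdict.
The state is a dict: "time_s": time; "q": joint angles; "qvel": joint speeds; "joint_efforts": joint torques, N m; "position": TCP position; "tool_rot": TCP orientation; "ft_force": force on the tool from outside, world axes, zero at the start; "wrist_torque": the same for the moment, N m; "grip_width": finger opening in m.
Only numpy, scipy, OpenCV 4.12 (cv2) and the standard library are available. Lean on these libraries where they do the work, as an engineer would, in place of code of your own. Each camera call takes 0.05 s, during which the arm holds its last target. There are 200 camera calls.

### The job

The slide trays are to be serviced. Two grey switch boxes with the same black rotary handle stand on the bench: on the one that has a flat dark-steel lockout hasp on its cover, turn the handle clockwise all the way to off, and only then swing the hasp out over the side of the box as far as it goes, ready for a padlock. Leave the handle of the other box, which has no hasp, as it is.

Things in the scene. Friction and masses are not known exactly. Their poses are not given: they have to be found in the camera images.
- isolator: The box to work on: grey, 150 (x) by 120 (y) by 60 mm high, fixed on the bench, cover up, with a steel hasp. Origin at the centre of its underside; z up; at yaw 0, x points away from the robot and y to its left. The black handle turns on an upright axis at x = +15, y = +12 mm of this frame; the hasp's upright pivot is at x = +30, y = -45 mm.
- isolator_handle (a joint): Handle angle, rad: 0 = on (bar along the box's x), 1.05 (stop) = off; grows clockwise from above. A black bar 76 x 16 mm, 74 to 109 mm above the bench, centred on its axis; pinch it across the 16 mm. Round skirt (radius 29) below. A white line on its +x half points to a white bar (on) or white ring (off) on the cover. Friction (0.12 N m) holds it anywhere.
- hasp (a joint): Hasp angle, rad: 0 = folded in along the box's right (-y) edge, pointing to its -x; 1.5 (stop) = out, pointing to its -y; grows anticlockwise from above. Flat dark-steel strip, 20 mm wide, 62 to 67 mm above the bench, with a padlock hole; 75 mm from the pivot stands a round post, 13 mm across, 67 to 97 mm above the bench, to pinch or push. Friction (0.04 N m) holds it anywhere.
- plain_switch_handle (a joint): Angle of the same kind of handle on the other grey box (130 by 100 by 60 mm, no hasp), in rad; to be left alone. The box stands about 0.4 m to the left or right of the isolator.

How it is judged:
By the outcome, as a careful person would: the job done as asked, in the order asked, and still so for the second after the job is handed in, with the robot touching nothing.
It also fails if it takes over 45 s, if anything falls off the work surface, if the arm or the gripper's body presses on something with over 40 N, if the wrist force passes 120 N, or if a joint passes its speed limit or range.

## Working session

There is one attempt and no reset: what is moved stays moved. The work goes in short steps, Python scripts to look and compute and a tool call to move; the robot and the scene stay as the last step left them, time stands still between calls to the robot, and variables do not carry over. Pictures are saved under pics/ and viewed, about 8 in all and at most 12, crops included, and the job is handed in when it is done.

Besides the shell and the picture viewer there is one more tool, called after "Call:" by a JSON object that holds its "api" and its "payload". step_arm: Moves the arm, as the interface text tells. Scaled input: -1 to 1 covers 0.04 m each way for a shift and 0.08 rad each way for a turn. Its arguments: {"type":"object","properties":{"steps":{"type":"array"},"squeeze":{"type":"number"}},"required":["steps"]}

```bash
mkdir -p pics
cat > h.py <<'E'
import numpy as np,cv2
from rig import env,cams,order
def snap(n,f):
    im,d=cams.get_image(n); cv2.imwrite(f'pics/{f}.png',im[:,:,::-1]); np.save(f'pics/{f}.npy',d)
    ci=cams.camera_info(n); np.savez(f'pics/{f}.npz',**{k:np.array(ci[k]) for k in('fx','fy','cx','cy','extrinsics')}); return im,d
def world(f):
    c=np.load(f'pics/{f}.npz'); d=np.load(f'pics/{f}.npy'); v,u=np.mgrid[:d.shape[0],:d.shape[1]]
    p=np.stack([(u-c['cx'])/c['fx']*d,(v-c['cy'])/c['fy']*d,d],-1); E=c['extrinsics']; return p@E[:3,:3].T+E[:3,3]
E
python3 - <<'E'
from h import *
s=env.observe();print(s['time_s'],s['position'],s['tool_rot'],s['grip_width'],s['ft_force'])
snap('scene','s1');snap('side','d1')
a=cv2.imread('pics/s1.png');b=cv2.imread('pics/d1.png')
print(cams.camera_info('scene')['extrinsics'],cams.camera_info('side')['extrinsics'])
E
```

```text
0.0 [0.19606336 0.51359957 0.24969929] [[ 3.56725613e-01  9.34208849e-01 -8.14725599e-04]
 [ 9.34208125e-01 -3.56726390e-01 -1.20885935e-03]
 [-1.41996122e-03 -3.29892183e-04 -9.99998937e-01]] 0.08592133831166315 [ 0.7391333  -0.02602694  0.36499142]
[[-0.48149051 -0.50032307  0.71961359 -0.08034768]
 [-0.8764406   0.27891352 -0.39250365  0.28766612]
 [-0.00433132 -0.81968535 -0.57279767  0.55900901]
 [ 0.          0.          0.          1.        ]] [[ 0.99982828 -0.01484045 -0.01109812  0.56346117]
 [ 0.00153676 -0.53042373  0.84773127 -0.76486381]
 [-0.01846742 -0.84760276 -0.53030984  0.50851475]
 [ 0.          0.          0.          1.        ]]
```

View pics/s1.png

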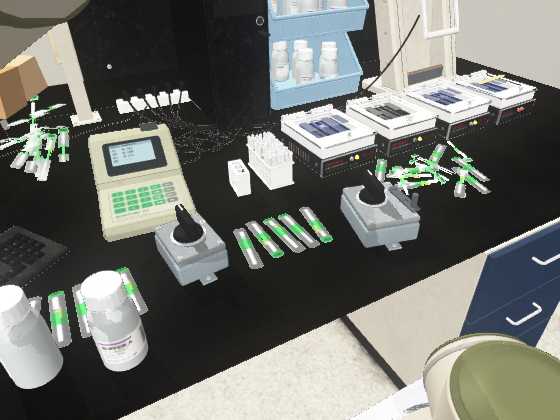

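View pics/d1.png

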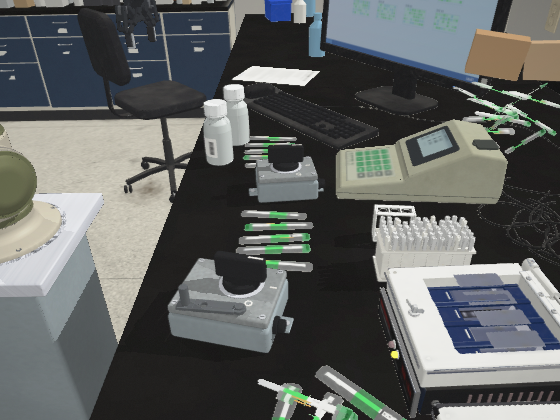

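Scene: the isolator with the hasp is at the right, side-view pixels about (230,300). The plain switch is at (285,175). Next I measure the isolator.

Run:
```python
from h import *
for f,(r0,r1,c0,c1) in {'d1':(235,360,150,320),'s1':(160,265,325,440)}.items():
    W=world(f)[r0:r1,c0:c1]; 
    for lo,hi in((.052,.066),(.1,.115),(.02,.115)):
        m=(W[...,2]>lo)&(W[...,2]<hi); P=(W[m][:,:2]*1000).astype(np.float32)
        r=cv2.minAreaRect(P); print(f,lo,m.sum(),r,np.median(W[m],0).round(4), P.mean(0))
im=cv2.imread('pics/d1.png')[235:360,150:320]; cv2.imwrite('pics/d1c.png',cv2.resize(im,None,fx=4.5,fy=4.5,interpolation=cv2.INTER_CUBIC))
```

```text
d1 0.052 3679 ((480.41094970703125, -247.82785034179688), (121.87628173828125, 145.775634765625), 76.12793731689453) [ 0.4829 -0.2631  0.0599] [ 484.36545 -260.21744]
d1 0.1 576 ((498.7643737792969, -236.796142578125), (17.388668060302734, 74.8167495727539), 75.52974700927734) [ 0.4995 -0.2406  0.1086] [ 499.11707 -240.42348]
d1 0.02 8400 ((488.1149597167969, -249.88348388671875), (122.17350769042969, 165.11257934570312), 76.12793731689453) [ 0.4884 -0.2727  0.06  ] [ 486.09818 -269.29453]
s1 0.052 1839 ((479.796142578125, -242.59661865234375), (123.07286071777344, 148.6339874267578), 77.26372528076172) [ 0.4555 -0.2291  0.0583] [ 461.64172 -233.36972]
s1 0.1 191 ((496.47711181640625, -232.41107177734375), (16.81147003173828, 77.81744384765625), 74.50325012207031) [ 0.4925 -0.2291  0.1071] [ 493.62607 -229.68745]
s1 0.02 3807 ((551.4258422851562, -299.9808044433594), (196.086181640625, 332.0784912109375), 71.24251556396484) [ 0.4607 -0.2249  0.0578] [ 471.68137 -229.41714]
```

View pics/d1c.png

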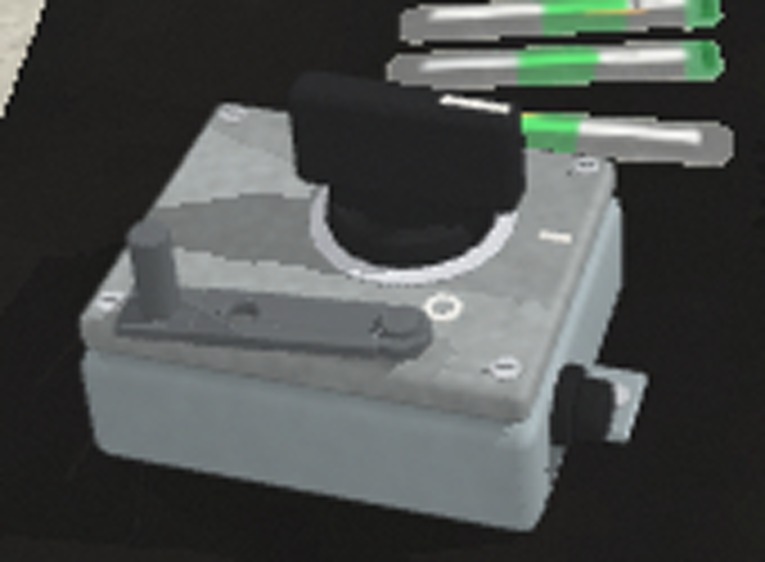

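Call:
{"api": "step_arm", "payload": {"steps": [{"xyz": [-0.74,0.686,0],"turn": [0,0,0],"gripper": 1},{"xyz": [-0.74,0.686,0],"turn": [0,0,0],"gripper": 1},{"xyz": [-0.74,0.686,0],"turn": [0,0,0],"gripper": 1},{"xyz": [-0.74,0.686,0],"turn": [0,0,0],"gripper": 1},{"xyz": [-0.74,0.686,0],"turn": [0,0,0],"gripper": 1},{"xyz": [-0.74,0.686,0],"turn": [0,0,0],"gripper": 1},{"xyz": [-0.74,0.686,0],"turn": [0,0,0],"gripper": 1},{"xyz": [-0.74,0.686,0],"turn": [0,0,0],"gripper": 1},{"xyz": [-0.74,0.686,0],"turn": [0,0,0],"gripper": 1},{"xyz": [-0.74,0.686,0],"turn": [0,0,0],"gripper": 1},{"xyz": [-0.74,0.686,0],"turn": [0,0,0],"gripper": 1},{"xyz": [-0.74,0.686,0],"turn": [0,0,0],"gripper": 1},{"xyz": [-0.74,0.686,0],"turn": [0,0,0],"gripper": 1},{"xyz": [-0.74,0.686,0],"turn": [0,0,0],"gripper": 1},{"xyz": [-0.74,0.686,0],"turn": [0,0,0],"gripper": 1},{"xyz": [-0.74,0.686,0],"turn": [0,0,0],"gripper": 1},{"xyz": [-0.74,0.686,0],"turn": [0,0,-0.8],"gripper": 1},{"xyz": [-0.74,0.686,0],"turn": [0,0,-0.7],"gripper": 1},{"xyz": [0,0,0],"turn": [0,0,0],"gripper": 1},{"xyz": [0,0,0],"turn": [0,0,0],"gripper": 1}]}}

```text
time_s: 1.77
position: [0.4701, -0.1606, 0.2494]
tool_rot: [[0.245, 0.97, -0.001], [0.97, -0.245, 0.001], [0.001, -0.002, -1.0]]
ft_force: [-0.1, -0.0, 0.3]
grip_width: 0.0854
```

Run:
```python
from h import *
s=env.observe();print(s['time_s'],s['position'],s['tool_rot'],s['q'])
snap('wrist','w1');snap('side','d2')
W=world('w1')
for lo,hi in((.05,.061),(.098,.115)):
    m=(W[...,2]>lo)&(W[...,2]<hi)&(abs(W[...,0]-.48)<.13)&(abs(W[...,1]+.25)<.13); P=(W[m][:,:2]*1000).astype(np.float32)
    print(m.sum(), cv2.minAreaRect(P),P.mean(0))
```

```text
1.7667 [ 0.47008389 -0.16062845  0.24937113] [[ 2.44952414e-01  9.69534039e-01 -1.43591161e-03]
 [ 9.69534910e-01 -2.44951163e-01  9.92945606e-04]
 [ 6.10966346e-04 -1.63539085e-03 -9.99998476e-01]] [-3.25489183e+01  1.65447974e+01  8.25389606e+01  3.73785631e-03
  8.10162003e+01 -1.08370510e+02]
10754 ((479.0706481933594, -240.06884765625), (115.50714874267578, 144.17698669433594), 75.83390045166016) [ 462.97992 -229.20374]
2078 ((470.3802490234375, -241.8419952392578), (124.23902893066406, 51.524269104003906), 19.711641311645508) [ 493.33185 -231.21985]
```

View pics/w1.png

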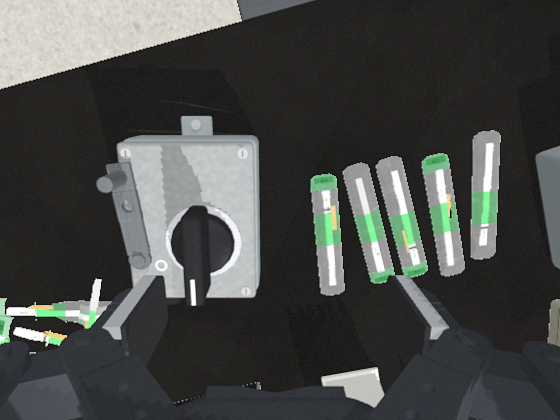

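Run:
```python
from h import *
W=world('w1'); im=cv2.imread('pics/w1.png')
def sub(r0,r1,c0,c1,lo,hi):
    w=W[r0:r1,c0:c1]; m=(w[...,2]>lo)&(w[...,2]<hi); P=(w[m][:,:2]*1000).astype(np.float32); print(m.sum(),cv2.minAreaRect(P),P.mean(0))
sub(195,312,165,235,.1,.115)
sub(160,205,85,130,.088,.105)
sub(130,280,90,160,.0625,.069)
sub(165,200,92,130,.088,.105)
for p in((197,230),(140,260),(127,205),(106,184)):print(p,W[p[1],p[0]].round(4))
```

```text
1997 ((496.887939453125, -232.48031616210938), (16.70370101928711, 75.25414276123047), 75.04462432861328) [ 494.48364 -230.6397 ]
291 ((423.8079833984375, -281.2839660644531), (12.32266616821289, 12.461724281311035), 27.465007781982422) [ 423.50766 -280.08624]
2129 ((455.3133850097656, -282.50921630859375), (38.301979064941406, 107.21939849853516), 74.19244384765625) [ 457.8223  -284.80444]
291 ((423.8079833984375, -281.2839660644531), (12.32266616821289, 12.461724281311035), 27.465007781982422) [ 423.50766 -280.08624]
(197, 230) [ 0.4724 -0.2201  0.11  ]
(140, 260) [ 0.498  -0.2895  0.07  ]
(127, 205) [ 0.4491 -0.2873  0.0607]
(106, 184) [ 0.4239 -0.2802  0.0968]
```

Call:
{"api": "step_arm", "payload": {"steps": [{"xyz": [-0.8,0.55,0],"turn": [0,0,0.15],"gripper": 1},{"xyz": [-0.79,0.55,0],"turn": [0,0,0],"gripper": 1},{"xyz": [0,0,0.6],"turn": [0,0,0],"gripper": 1},{"xyz": [0,0,0.6],"turn": [0,0,0],"gripper": 1},{"xyz": [0,0,0.6],"turn": [0,0,0],"gripper": 1},{"xyz": [0,0,0.6],"turn": [0,0,0],"gripper": 1},{"xyz": [0,0,0.6],"turn": [0,0,0],"gripper": 1},{"xyz": [0,0,0.6],"turn": [0,0,0],"gripper": 1},{"xyz": [0,0,0.2],"turn": [0,0,0],"gripper": 1},{"xyz": [0,0,0],"turn": [0,0,0],"gripper": 1},{"xyz": [0,0,0],"turn": [0,0,0],"gripper": 1}]}}

```text
time_s: 2.78
position: [0.4971, -0.2312, 0.0993]
tool_rot: [[0.253, 0.967, 0.001], [0.967, -0.253, -0.0], [-0.0, 0.001, -1.0]]
ft_force: [-0.7, -0.3, 0.2]
grip_width: 0.0855
```

Call:
{"api": "step_arm", "payload": {"steps": [{"xyz": [-0.045,0,0.03],"turn": [0,0,0],"gripper": 0.0},{"xyz": [0,0,0],"turn": [0,0,0],"gripper": -0.4},{"xyz": [0,0,0],"turn": [0,0,0],"gripper": -0.6},{"xyz": [0,0,0],"turn": [0,0,0],"gripper": -1},{"xyz": [0,0,0],"turn": [0,0,0],"gripper": -1},{"xyz": [0,0,0],"turn": [0,0,0],"gripper": -1},{"xyz": [0,0,0],"turn": [0,0,0],"gripper": -1},{"xyz": [0,0,0],"turn": [0,0,0],"gripper": -1},{"xyz": [0,0,0],"turn": [0,0,0],"gripper": -1}], "squeeze": 30}}

```text
time_s: 3.53
position: [0.4962, -0.2342, 0.0976]
tool_rot: [[0.254, 0.967, 0.0], [0.967, -0.254, -0.001], [-0.001, 0.001, -1.0]]
ft_force: [-3.9, -4.3, 3.5]
grip_width: 0.0153
```

Call:
{"api": "step_arm", "payload": {"steps": [{"xyz": [0,0,0],"turn": [0,0,0.7],"gripper": -1},{"xyz": [0,0,0],"turn": [0,0,0.7],"gripper": -1},{"xyz": [0,0,0],"turn": [0,0,0.7],"gripper": -1},{"xyz": [0,0,0],"turn": [0,0,0.7],"gripper": -1},{"xyz": [0,0,0],"turn": [0,0,0.7],"gripper": -1},{"xyz": [0,0,0],"turn": [0,0,0.7],"gripper": -1},{"xyz": [0,0,0],"turn": [0,0,0.7],"gripper": -1},{"xyz": [0,0,0],"turn": [0,0,0.7],"gripper": -1},{"xyz": [0,0,0],"turn": [0,0,0.7],"gripper": -1},{"xyz": [0,0,0],"turn": [0,0,0.7],"gripper": -1},{"xyz": [0,0,0],"turn": [0,0,0.7],"gripper": -1},{"xyz": [0,0,0],"turn": [0,0,0.7],"gripper": -1},{"xyz": [0,0,0],"turn": [0,0,0.7],"gripper": -1},{"xyz": [0,0,0],"turn": [0,0,0.7],"gripper": -1},{"xyz": [0,0,0],"turn": [0,0,0.7],"gripper": -1},{"xyz": [0,0,0],"turn": [0,0,0.7],"gripper": -1},{"xyz": [0,0,0],"turn": [0,0,0.7],"gripper": -1},{"xyz": [0,0,0],"turn": [0,0,0.7],"gripper": -1},{"xyz": [0,0,0],"turn": [0,0,0],"gripper": -1}]}}

```text
time_s: 5.12
position: [0.4977, -0.2327, 0.0976]
tool_rot: [[0.954, 0.298, 0.004], [0.298, -0.954, 0.001], [0.004, 0.0, -1.0]]
ft_force: [6.5, 4.3, 1.9]
grip_width: 0.0154
```

Run:
```python
from h import *
s=env.observe();print(s['wrist_torque'],s['ft_force'],s['q'])
```

```text
[ 0.74878599 -1.10660249 -0.08048022] [6.48589552 4.34716528 1.90583815] [-37.47421382  30.74455769  87.25198555   0.18166559  61.8630365
 -54.92313788]
```

Call:
{"api": "step_arm", "payload": {"steps": [{"xyz": [0,0,0],"turn": [0,0,0.3],"gripper": -1},{"xyz": [0,0,0],"turn": [0,0,0.3],"gripper": -1},{"xyz": [0,0,0],"turn": [0,0,0],"gripper": -1},{"xyz": [0,0,0],"turn": [0,0,0],"gripper": -1}]}}

```text
time_s: 5.45
position: [0.4978, -0.2327, 0.0976]
tool_rot: [[0.967, 0.256, 0.004], [0.256, -0.967, 0.0], [0.004, 0.001, -1.0]]
ft_force: [5.9, 4.7, 1.6]
grip_width: 0.0154
```

Run:
```python
from h import *
s=env.observe();print(s['wrist_torque'],s['ft_force'],s['q'])
```

```text
[ 0.75035171 -1.18371604  0.58839432] [5.94303712 4.66364451 1.58590508] [-37.46072029  30.74497502  87.24594012   0.15985061  61.85635343
 -52.39162465]
```

Call:
{"api": "step_arm", "payload": {"steps": [{"xyz": [0,0,0],"turn": [0,0,0.3],"gripper": -1},{"xyz": [0,0,0],"turn": [0,0,0.3],"gripper": -1},{"xyz": [0,0,0],"turn": [0,0,0],"gripper": -1},{"xyz": [0,0,0],"turn": [0,0,0],"gripper": -1}]}}

```text
time_s: 5.78
position: [0.4977, -0.2326, 0.0977]
tool_rot: [[0.977, 0.212, 0.003], [0.212, -0.977, -0.0], [0.003, 0.001, -1.0]]
ft_force: [6.9, 4.8, 2.2]
grip_width: 0.0157
```

Run:
```python
from h import *
s=env.observe();print(s['wrist_torque'],s['ft_force'],s['q'])
```

```text
[ 0.79770257 -1.1002      1.58003218] [6.88293414 4.75002076 2.23377031] [-37.44114239  30.73772375  87.24708831   0.11695534  61.86682272
 -49.73224649]
```

Call:
{"api": "step_arm", "payload": {"steps": [{"xyz": [0,0,0],"turn": [0,0,-0.3],"gripper": -1},{"xyz": [0,0,0],"turn": [0,0,0],"gripper": 0},{"xyz": [0,0,0],"turn": [0,0,0],"gripper": 0},{"xyz": [0,0,0],"turn": [0,0,0],"gripper": 0},{"xyz": [0,0,0],"turn": [0,0,0],"gripper": 0},{"xyz": [0,0,-0.7],"turn": [0,0,0],"gripper": 0},{"xyz": [0,0,-0.7],"turn": [0,0,0],"gripper": 0},{"xyz": [0,0,-0.7],"turn": [0,0,0],"gripper": 0},{"xyz": [0,0,-0.7],"turn": [0,0,0],"gripper": 0},{"xyz": [-1,0,-0.7],"turn": [0,0,0],"gripper": 0},{"xyz": [-1,0,0],"turn": [0,0,0],"gripper": 0},{"xyz": [0,0,0],"turn": [0,0,0.98],"gripper": 0},{"xyz": [0,0,0],"turn": [0,0,0.98],"gripper": 0},{"xyz": [0,0,0],"turn": [0,0,0.98],"gripper": 0},{"xyz": [0,0,0],"turn": [0,0,0.98],"gripper": 0},{"xyz": [0,0,0],"turn": [0,0,0.98],"gripper": 0},{"xyz": [0,0,0],"turn": [0,0,0.98],"gripper": 0},{"xyz": [0,0,0],"turn": [0,0,0],"gripper": 0}], "squeeze": 20}}

```text
time_s: 7.28
position: [0.424, -0.2506, 0.233]
tool_rot: [[0.971, -0.237, -0.0], [-0.237, -0.971, 0.0], [-0.0, -0.0, -1.0]]
ft_force: [-0.5, 0.8, 0.1]
grip_width: 0.0425
```

Run:
```python
from h import *
s=env.observe();print(s['wrist_torque'],s['ft_force'],s['q'])
snap('wrist','w2');snap('side','d3')
a=cv2.imread('pics/w2.png');b=cv2.imread('pics/d3.png')[200:380,120:360]
b=cv2.resize(b,(560,420),interpolation=cv2.INTER_CUBIC)
cv2.imwrite('pics/m2.png',cv2.resize(np.hstack([a,b]),(800,300)))
for f in('w2','d3'):
    w=world(f);
    if f=='d3': w=w[200:380,120:360]
    P=w.reshape(-1,3)
    m=(P[:,2]>.1)&(P[:,2]<.115)&(np.hypot(P[:,0]-.497,P[:,1]+.233)<.05); print(f,m.sum(),cv2.minAreaRect((P[m][:,:2]*1000).astype(np.float32)) if m.sum()>5 else '')
    m=(P[:,2]>.088)&(P[:,2]<.1)&(np.hypot(P[:,0]-.424,P[:,1]+.281)<.02); print(f,m.sum(),cv2.minAreaRect((P[m][:,:2]*1000).astype(np.float32)) if m.sum()>5 else '')
```

```text
[ 7.97660189e-05 -1.54541029e-02 -8.88334539e-03] [-0.47796404  0.83468187  0.14077249] [-4.43893537e+01  1.68899676e+01  8.49087204e+01 -1.63315112e-03
  7.82149476e+01 -3.06516217e+01]
w2 2715 ((497.9177551269531, -233.26315307617188), (16.41183853149414, 74.93769836425781), 16.022172927856445)
w2 264 ((424.5177307128906, -282.7240295410156), (12.598368644714355, 12.181098937988281), 51.197723388671875)
d3 426 ((498.68682861328125, -237.94171142578125), (16.010330200195312, 74.20648956298828), 15.662872314453125)
d3 88 ((424.8902587890625, -286.1654968261719), (11.798910140991211, 12.427431106567383), 25.748441696166992)
```

View pics/m2.png

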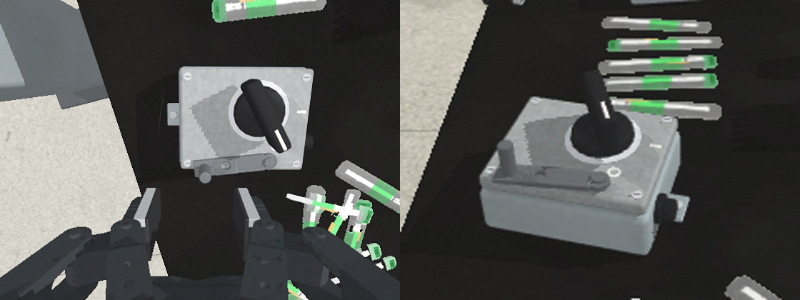

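Call:
{"api": "step_arm", "payload": {"steps": [{"xyz": [0.2,0.76,0],"turn": [0,0,0],"gripper": 0},{"xyz": [0,0,0.6],"turn": [0,0,0],"gripper": 0},{"xyz": [0,0,0.6],"turn": [0,0,0],"gripper": 0},{"xyz": [0,0,0.6],"turn": [0,0,0],"gripper": 0},{"xyz": [0,0,0.6],"turn": [0,0,0],"gripper": 0},{"xyz": [0,0,0.6],"turn": [0,0,0],"gripper": 0},{"xyz": [0,0,0.55],"turn": [0,0,0],"gripper": 0},{"xyz": [0,0,0],"turn": [0,0,0],"gripper": 0},{"xyz": [0,0,0],"turn": [0,0,0],"gripper": 0}]}}

```text
time_s: 8.13
position: [0.4247, -0.2819, 0.0908]
tool_rot: [[0.972, -0.233, -0.001], [-0.233, -0.972, 0.001], [-0.002, -0.001, -1.0]]
ft_force: [0.0, 0.3, 0.0]
grip_width: 0.0425
```

Run:
```python
from h import *
P=np.vstack([world(f).reshape(-1,3) for f in('s1','d1','w1','w2')])
P=P[(P[:,2]>.0)&(P[:,2]<.15)]
for x in np.arange(.40,.64,.03):
    print(round(x,2),[(round(y,2),round(float(np.percentile(c,99)),3)) for y in np.arange(-.50,-.32,.03) for c in [P[(P[:,0]>=x)&(P[:,0]<x+.03)&(P[:,1]>=y)&(P[:,1]<y+.03)][:,2]] if len(c)>5])
from math import *
# arc increments in tool axes
R=np.array([[.971,-.237],[-.237,-.971]]);c=np.array([.4983,-.2919])
a=np.radians(np.linspace(172.4,251.7,15));p=c+.0745*np.c_[np.cos(a),np.sin(a)]
print((np.diff(p,axis=0)@R/.04).round(3).tolist(),p[-1])
```

```text
0.4 [(np.float64(-0.5), 0.001), (np.float64(-0.47), 0.002), (np.float64(-0.44), 0.002), (np.float64(-0.41), 0.002), (np.float64(-0.38), 0.002), (np.float64(-0.35), 0.002)]
0.43 [(np.float64(-0.5), 0.004), (np.float64(-0.47), 0.002), (np.float64(-0.44), 0.002), (np.float64(-0.41), 0.002), (np.float64(-0.38), 0.002), (np.float64(-0.35), 0.002)]
0.46 [(np.float64(-0.5), 0.009), (np.float64(-0.47), 0.002), (np.float64(-0.44), 0.002), (np.float64(-0.41), 0.002), (np.float64(-0.38), 0.002), (np.float64(-0.35), 0.002)]
0.49 [(np.float64(-0.5), 0.005), (np.float64(-0.47), 0.002), (np.float64(-0.44), 0.002), (np.float64(-0.41), 0.002), (np.float64(-0.38), 0.002), (np.float64(-0.35), 0.002)]
0.52 [(np.float64(-0.5), 0.02), (np.float64(-0.47), 0.015), (np.float64(-0.44), 0.012), (np.float64(-0.41), 0.017), (np.float64(-0.38), 0.017), (np.float64(-0.35), 0.002)]
0.55 [(np.float64(-0.5), 0.021), (np.float64(-0.47), 0.019), (np.float64(-0.44), 0.015), (np.float64(-0.41), 0.019), (np.float64(-0.38), 0.017), (np.float64(-0.35), 0.002)]
0.58 [(np.float64(-0.5), 0.013), (np.float64(-0.47), 0.017), (np.float64(-0.44), 0.021), (np.float64(-0.41), 0.02), (np.float64(-0.38), 0.008), (np.float64(-0.35), 0.006)]
0.61 [(np.float64(-0.5), 0.016), (np.float64(-0.47), 0.009), (np.float64(-0.44), 0.022), (np.float64(-0.41), 0.019), (np.float64(-0.38), 0.01), (np.float64(-0.35), 0.007)]
[[0.029, 0.182], [0.046, 0.178], [0.064, 0.173], [0.08, 0.165], [0.096, 0.157], [0.111, 0.146], [0.125, 0.135], [0.138, 0.122], [0.149, 0.107], [0.159, 0.092], [0.168, 0.076], [0.174, 0.059], [0.179, 0.042], [0.182, 0.024]] [ 0.47490756 -0.3626322 ]
```

Clear of obstacles. I'll pinch the post.

Call:
{"api": "step_arm", "payload": {"steps": [{"xyz": [0,0,0],"turn": [0,0,0],"gripper": -0.4},{"xyz": [0,0,0],"turn": [0,0,0],"gripper": -0.6},{"xyz": [0,0,0],"turn": [0,0,0],"gripper": -1},{"xyz": [0,0,0],"turn": [0,0,0],"gripper": -1},{"xyz": [0,0,0],"turn": [0,0,0],"gripper": -1},{"xyz": [0,0,0],"turn": [0,0,0],"gripper": -1}]}}

```text
time_s: 8.63
position: [0.4251, -0.2824, 0.0923]
tool_rot: [[0.972, -0.234, 0.001], [-0.234, -0.972, -0.002], [0.002, 0.001, -1.0]]
ft_force: [-1.4, 0.7, 7.1]
grip_width: 0.0119
```

Call:
{"api": "step_arm", "payload": {"steps": [{"xyz": [0,0,-0.06],"turn": [0,0,0],"gripper": -1},{"xyz": [0.029,0.182,0],"turn": [0,0,0],"gripper": -1},{"xyz": [0.046,0.178,0],"turn": [0,0,0],"gripper": -1},{"xyz": [0.064,0.173,0],"turn": [0,0,0],"gripper": -1},{"xyz": [0.08,0.165,0],"turn": [0,0,0],"gripper": -1},{"xyz": [0.096,0.157,0],"turn": [0,0,0],"gripper": -1},{"xyz": [0.111,0.146,0],"turn": [0,0,0],"gripper": -1},{"xyz": [0.125,0.135,0],"turn": [0,0,0],"gripper": -1},{"xyz": [0,0,0],"turn": [0,0,0],"gripper": -1}]}}

```text
time_s: 9.38
position: [0.434, -0.3338, 0.0931]
tool_rot: [[0.972, -0.235, -0.005], [-0.235, -0.972, -0.002], [-0.004, 0.003, -1.0]]
ft_force: [-13.3, -6.2, -4.9]
grip_width: 0.012
```

Call:
{"api": "step_arm", "payload": {"steps": [{"xyz": [0.09,0.14,0],"turn": [0,0,0],"gripper": -1},{"xyz": [0.13,0.117,0],"turn": [0,0,0],"gripper": -1},{"xyz": [0.159,0.102,0],"turn": [0,0,0],"gripper": -1},{"xyz": [0.168,0.086,0],"turn": [0,0,0],"gripper": -1},{"xyz": [0.174,0.064,0],"turn": [0,0,0],"gripper": -1},{"xyz": [0,0,0],"turn": [0,0,0],"gripper": -1}]}}

```text
time_s: 9.88
position: [0.4589, -0.3604, 0.0933]
tool_rot: [[0.972, -0.235, -0.001], [-0.235, -0.972, -0.003], [0.0, 0.003, -1.0]]
ft_force: [-4.6, -6.4, -7.0]
grip_width: 0.0119
```

Call:
{"api": "step_arm", "payload": {"steps": [{"xyz": [0.13,0.035,0],"turn": [0,0,0],"gripper": -1},{"xyz": [0.13,0.025,0],"turn": [0,0,0],"gripper": -1},{"xyz": [0.1,0.015,0],"turn": [0,0,0],"gripper": -1},{"xyz": [0,0,0],"turn": [0,0,0],"gripper": -1},{"xyz": [0,0,0],"turn": [0,0,0],"gripper": -1}]}}

```text
time_s: 10.3
position: [0.4721, -0.3656, 0.0933]
tool_rot: [[0.972, -0.235, -0.0], [-0.235, -0.972, -0.002], [0.0, 0.002, -1.0]]
ft_force: [-2.8, -6.1, -8.1]
grip_width: 0.0124
```

Call:
{"api": "step_arm", "payload": {"steps": [{"xyz": [0.06,0,0],"turn": [0,0,0],"gripper": -1},{"xyz": [0.06,0,0],"turn": [0,0,0],"gripper": -1},{"xyz": [0,0,0],"turn": [0,0,0],"gripper": -1},{"xyz": [0,0,0],"turn": [0,0,0],"gripper": -1}]}}

```text
time_s: 10.63
position: [0.4755, -0.3664, 0.0933]
tool_rot: [[0.972, -0.235, -0.003], [-0.235, -0.972, -0.001], [-0.003, 0.002, -1.0]]
ft_force: [-8.0, -6.6, -4.4]
grip_width: 0.012
```

Call:
{"api": "step_arm", "payload": {"steps": [{"xyz": [0.05,-0.02,0],"turn": [0,0,0],"gripper": -1},{"xyz": [0.05,-0.02,0],"turn": [0,0,0],"gripper": -1},{"xyz": [0,0,0],"turn": [0,0,0],"gripper": -1},{"xyz": [0,0,0],"turn": [0,0,0],"gripper": -1}]}}

```text
time_s: 10.97
position: [0.4762, -0.3665, 0.0932]
tool_rot: [[0.972, -0.235, -0.011], [-0.235, -0.972, -0.001], [-0.011, 0.003, -1.0]]
ft_force: [-28.3, -8.0, 0.4]
grip_width: 0.0123
```

Call:
{"api": "step_arm", "payload": {"steps": [{"xyz": [-0.05,0,0],"turn": [0,0,0],"gripper": -1},{"xyz": [0,0,0],"turn": [0,0,0],"gripper": 0},{"xyz": [0,0,0],"turn": [0,0,0],"gripper": 0},{"xyz": [0,0,0],"turn": [0,0,0],"gripper": 0},{"xyz": [0,0,0],"turn": [0,0,0],"gripper": 0},{"xyz": [0,0,-0.7],"turn": [0,0,0],"gripper": 0},{"xyz": [0,0,-0.7],"turn": [0,0,0],"gripper": 0},{"xyz": [0,0,-0.7],"turn": [0,0,0],"gripper": 0},{"xyz": [0,0,-0.7],"turn": [0,0,0],"gripper": 0},{"xyz": [0,0,-0.7],"turn": [0,0,0],"gripper": 0},{"xyz": [-1,0,-0.7],"turn": [0,0,0],"gripper": 0},{"xyz": [-1,0,0],"turn": [0,0,0],"gripper": 0},{"xyz": [0,0,0],"turn": [0,0,0],"gripper": 0}]}}

```text
time_s: 12.05
position: [0.4031, -0.3445, 0.2583]
tool_rot: [[0.972, -0.235, -0.001], [-0.235, -0.972, 0.001], [-0.002, -0.0, -1.0]]
ft_force: [0.4, -0.5, 0.2]
grip_width: 0.0424
```

Run:
```python
from h import *
s=env.observe();print(s['time_s'],s['wrist_torque'],s['ft_force'])
snap('wrist','w3');snap('side','d4')
a=cv2.imread('pics/w3.png');b=cv2.imread('pics/d4.png')[110:380,60:420]
b=cv2.resize(b,(560,420),interpolation=cv2.INTER_CUBIC)
cv2.imwrite('pics/m3.png',cv2.resize(np.hstack([a,b]),(800,300)))
for f in('w3','d4'):
    P=world(f).reshape(-1,3)
    for n,lo,hi,c,r in(('bar',.1,.115,(.4975,-.2335),.05),('post',.088,.1,(.475,-.366),.02)):
        m=(P[:,2]>lo)&(P[:,2]<hi)&(np.hypot(P[:,0]-c[0],P[:,1]-c[1])<r); print(f,n,m.sum(),cv2.minAreaRect((P[m][:,:2]*1000).astype(np.float32)) if m.sum()>5 else '')
for f in ('d1','d4'): # plain switch handle
    P=world(f)[135:205,240:330].reshape(-1,3); m=(P[:,2]>.098)&(P[:,2]<.115); print(f,cv2.minAreaRect((P[m][:,:2]*1000).astype(np.float32)))
```

```text
12.05 [-0.03682068 -0.0139709  -0.00231695] [ 0.36977095 -0.45449539  0.2196064 ]
w3 bar 2057 ((503.10406494140625, -245.7227783203125), (16.454206466674805, 55.05866622924805), 15.772554397583008)
w3 post 240 ((477.4586486816406, -365.4861755371094), (12.281564712524414, 12.193097114562988), 10.0103120803833)
d4 bar 435 ((498.56646728515625, -237.73362731933594), (16.00687026977539, 76.20838165283203), 15.75953197479248)
d4 post 116 ((475.80157470703125, -366.6893005371094), (12.80029582977295, 12.1928071975708), 62.9753532409668)
d1 ((567.577392578125, 145.9888916015625), (75.21200561523438, 17.313676834106445), 4.728280544281006)
d4 ((567.49169921875, 147.3745880126953), (74.90924835205078, 18.194351196289062), 4.038200378417969)
```

View pics/m3.png

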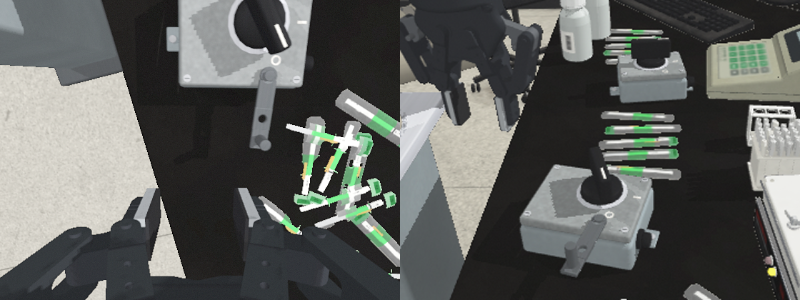

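```bash
python3 -c "
from h import *
print(order.close_job())"
```

```text
the job is handed in; nothing more can be done
None
```

I turned the isolator handle clockwise to off first, then swung its hasp out to the stop. I handed the job in at about 12 s, with the gripper clear of everything.

- **Handle:** The wrist torque rose to 1.6 N m at the stop. The images show the bar turned about 60° (about 1.05 rad), and it had not moved after the hasp was swung.
- **Hasp:** The force rose to 28 N with almost no further movement, so it is at the stop. The cameras put its final angle at 1.54 rad (wrist) and 1.48 rad (side), against a stop at 1.5 rad. That gap comes from the few millimetres the cameras disagree by.
- **Other box:** I did not touch it. Its handle measured 4.7° before and 4.0° after, a difference within measuring noise.

No checks failed. All wrist forces I read were 30 N or less, well under the limit.

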